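Check-weigh a batch of nuts on a hand spring balance

TASK

Check-weigh the batch of nuts before it is bagged: take the steel scoop by its handle, tip all six nuts out of its spout into the pan of the spring balance while that stands on the bench, and set the empty scoop back down level on the bench. Then grip the balance by its black sleeve, lift it until the pan hangs freely a good hand's breadth (about 8 cm) above the bench, and finish while still holding it there, steady and level, so that the weight can be read. Leave the other things where they stand.

Things in the scene. Friction and masses are not known exactly. Their poses are not given: they have to be found in the camera images.
- scoop: Steel scale scoop, black handle, about 150 g, nuts inside. Origin under its flat floor, z up, +x to the open spout, -x to the handle. Tray x -47 to 80 mm, 66 mm wide to x 28, narrowing to 60 mm at the spout; walls 42 mm high, 18 at the spout; floor 2 mm, rising 4 mm to the lip. Balances near x -5 mm. Nuts slide at 25 to 40 degrees of slope and are all out at about 60 degrees nose-down.
- scoop_handle (a point): Middle of the scoop's handle, at (-90, 0, 48) mm in the scoop's frame: a straight black bar along x, flat upright sides, 16 mm thick (y), 24 mm high, x -142 to -54 mm, underside 36 mm above the bench. Pinch it across y.
- scoop_lip (a point): Middle of the spout's pouring edge, at (80, 0, 6) mm in the scoop's frame.
- weigh_pan: Round aluminium pan of a hand spring balance that stands upright on it, about 120 g. Origin under its centre, z up. Foot 104 mm, rim 134 mm diameter, 34 mm high, inner floor at 3 mm. A 6 mm wire yoke rises from the rim at y +67 and -67 mm to z 78, then closes to a collar on the axis (z 126): open to a scoop along x, from either side, up to 30 degrees askew. Loose: can be tipped over.
- balance_grip (a point): Middle of the balance's black ribbed round sleeve: 31 mm diameter, on the pan's axis, 182 mm above the pan's underside at rest. The sleeve reaches 28 mm below and 35 mm above this point (top at 218 mm); below it is a 24 mm bright tube. Any yaw of grasp serves.
- balance (a joint): Reading of the balance: how far (m) the sleeve is drawn up along the pan's z from rest (0, at most 0.06) against a damped 80 N/m spring; a banded rod shows below it. The freely hanging pan with six nuts reads about 0.032 (0.028 to 0.036 as the weight varies), empty about 0.015.
- nut_1: Brass-coloured hex nut, 21 mm across flats, 24 mm across corners, 12 mm high, 23 g. Origin at the centre of one flat face, z along the hole.
- nut_2: Brass-coloured hex nut, 21 mm across flats, 24 mm across corners, 12 mm high, 23 g. Origin at the centre of one flat face, z along the hole.
- nut_3: Brass-coloured hex nut, 21 mm across flats, 24 mm across corners, 12 mm high, 23 g. Origin at the centre of one flat face, z along the hole.
- nut_4: Brass-coloured hex nut, 21 mm across flats, 24 mm across corners, 12 mm high, 23 g. Origin at the centre of one flat face, z along the hole.
- nut_5: Brass-coloured hex nut, 21 mm across flats, 24 mm across corners, 12 mm high, 23 g. Origin at the centre of one flat face, z along the hole.
- nut_6: Brass-coloured hex nut, 21 mm across flats, 24 mm across corners, 12 mm high, 23 g. Origin at the centre of one flat face, z along the hole.
- bench_carton: Open brown carton, fixed on the bench in front of the robot: keep clear of it. Origin under it; it fills about x -114 to 114, y -130 to 130 mm and stands 164 mm high, flaps splayed.
- jar: White screw-top jar, 64 mm diameter, 82 mm high; bystander. Origin under its centre.
- lab_bottle: Small clear bottle with a blue cap, 57 mm diameter, 118 mm high; bystander, at the back between the fixed bag sealer (up to 280 mm high) and fixed green flasks (218 mm high). Origin under its centre.
- rubber_puck: Black rubber stopper, 43 mm diameter, 27 mm high; bystander. Origin under its centre.
- marker_1: White felt marker with a red cap, 130 x 20 x 22 mm, lying; bystander. Origin under its centre.

How it is judged:
By the outcome, as a careful person would: the job done as asked, in the order asked, and still so for the second after the job is handed in, while the arm keeps its last pose, push and grip.
It also fails if it takes over 72 s, if anything falls off the work surface, if the arm or the gripper's body presses on something with over 40 N, if the wrist force passes 120 N, or if a joint passes its speed limit or range.

ROBOT

A 7-joint arm with a two-finger parallel gripper is mounted at the origin on a cart in front of the work surface, level with it; the furniture and walls round the work are solid. World frame = base frame: x ahead of the robot, y to its left, z up, the work surface at z = 0. Lengths are in m, angles in rad, forces in N, time in s.
With the tool pointing down it reaches from about 0.4 to 0.875 m from the base axis. Payload 19.3 kg.
Tool frame: the origin (TCP) lies at the very end of the fingers, on their centre line; the grasp point (between the pads) lies 19 mm behind it; z points along the fingers, y is the line along which they close (so a half turn about z gives the same grasp; the last joint's range is limited). The gripper opens to 85 mm and grips with 20 to 120 N. Pads are 22 mm wide; open, the fingers measure 114 mm over their backs; the gripper's body (76 mm by 85 mm) begins 54 mm behind the grasp point. The pads swing forward as they close: fully open they stand 13 mm farther back than shut.
Start: joints at [1.151, 0.521, -0.036, 1.599, 0.021, 1.021, -0.113], TCP at [0.214, -0.587, 0.209] pointing down, gripper open.
Joint ranges: [-2.91, 2.91], [-0.3, 2.13], [-1.5, 1.42], [0.17, 2.43], [-1.26, 4.41], [0.16, 1.93], [-2.52, 2.52]. Speed limits (rad/s): [1.89, 1.89, 2.39, 2.39, 3.01, 3.01, 3.01].

INTERFACE

Orientations are given as [roll, pitch, yaw] about the fixed x, y, z axes, in that order (R = Rz(yaw) Ry(pitch) Rx(roll)).
In Python, from workcell import bot, grab_frame, calibration, job gives the robot as it stands.
- The arm moves only by the shell command python3 -m creep 'ROWS' [FORCE]. ROWS is a JSON list of rows, 1 to 5 of them, each of 7 numbers: the finger opening in m, then dx, dy, dz in m, then a rotation vector rx, ry, rz in rad; each row is the pose to reach, as a shift and turn from the pose commanded when the command began, along the tool's axes at that moment; what a row does not reach only later rows make up. A row lasts 1/8 s, in which the tool goes at most 0.0625 m and 0.188 rad, less where a joint would pass 70% of its speed; a pose out of reach is approached as far as the arm can. The fingers move at their own pace and stop on an object; FORCE is the grip in N (left out, the last holds). Time passes only in rows, so rows that do not move let the fingers close. It prints the time, the measured TCP pose, the force, the opening and the grip force at its end.
- bot.observe(): the state, without advancing time (a new reading comes with each control period).
- grab_frame(name): name is "side" or "top" or "wrist"; returns (picture, depth): 480x640x3 uint8, blue, green, red; 480x640 float32, m along the optical axis (not along the pixel's ray), 0 where there is no reading.
- calibration(name): a dict with "vfov" (degrees; the focal length in pixels is half the picture's height over the tangent of half this angle, whatever the lens; pixels are square), "cx", "cy" (the principal point, pixels), "dist_coeffs" ([k1, k2, p1, p2, k3] as OpenCV has them; the pictures are not rectified), "eye" and "attitude" of the camera in the world. Camera axes: x right, y down, z forward; pixel columns grow to the right and rows downward; lengths in m; the calibration is good to about 2 mm. A picture is of the moment at which its call begins: read the wrist's pose just before it. calibration takes no time and is no camera call; for the wrist camera it gives the pose at the moment of the call.
- job.job_done(): hands the job in; it is judged then, once.
The state is a dict: "clock": time; "qpos": joint angles; "qd": joint speeds; "joint_efforts": joint torques, N m; "position": TCP position; "tool_rot": TCP orientation; "force": force on the tool from outside, world axes, zero at the start; "moment": the same for the moment, N m; "grip_width": finger opening in m; "finger_force": force on a finger pad.
Only numpy, scipy, OpenCV 4.12 (cv2) and the standard library are available. Lean on these libraries where they do the work, as an engineer would, in place of code of your own. Each camera call takes 0.05 s, during which the arm holds its last target. There are 200 camera calls.

## Working session

There is one attempt and no reset: what is moved stays moved. The work goes in short steps, Python scripts to look and compute and a shell command to move; the robot and the scene stay as the last step left them, time stands still between calls to the robot, and variables do not carry over. Pictures are saved under pics/ and viewed, at most 14 in all, crops included, and the job is handed in when it is done.

```bash
mkdir -p pics; ls; cat > h.py <<'E'
import numpy as np, cv2
from scipy.spatial.transform import Rotation as R
from workcell import bot, grab_frame, calibration, job
def cal(n):
    c=calibration(n); f=240/np.tan(np.radians(c["vfov"])/2)
    K=np.array([[f,0,c["cx"]],[0,f,c["cy"]],[0,0,1]]); return c,K,np.array(c["dist_coeffs"],float)
def rot(a):
    a=np.array(a,float)
    if a.shape==(3,3): return a
    return R.from_euler('xyz',a).as_matrix() if a.size==3 else R.from_quat(a).as_matrix()
def ray(n,uv,c=None):
    c,K,D=c or cal(n); p=cv2.undistortPoints(np.array(uv,float).reshape(-1,1,2),K,D).reshape(-1,2)
    return np.array(c["eye"]),np.c_[p,np.ones(len(p))]@rot(c["attitude"]).T
def atz(n,uv,z):
    e,d=ray(n,uv); return e+d*((z-e[2])/d[:,2])[:,None]
def cloud(n):
    c=cal(n); im,dep=grab_frame(n); v,u=np.mgrid[:480,:640]
    e,d=ray(n,np.stack([u,v],-1),c); P=(e+d*dep.reshape(-1,1)).reshape(480,640,3); P[dep==0]=np.nan
    return im,P
E
python3 - <<'E'
from h import *
s=bot.observe(); print(s)
for n in("top","side"):
    print(calibration(n)); im,P=cloud(n); cv2.imwrite(f"pics/{n}0.png",im); np.save(f"{n}0.npy",P)
E
```

```text
pics
{'clock': 0.0, 'qpos': array([ 1.15082174,  0.52201047, -0.03634019,  1.59999122,  0.02117479,
        1.02107759, -0.11278505]), 'qd': array([-8.23896092e-04, -1.35445774e-04,  2.43347127e-03,  1.64718797e-03,
        1.67937710e-04, -4.88799817e-04, -4.28191811e-05]), 'joint_efforts': array([-8.81928245e-04, -9.27120137e+01,  1.97953865e+00, -3.69940102e+01,
        1.77889882e-02,  8.12871032e-03,  4.17853741e-06]), 'position': array([ 0.21403803, -0.58683552,  0.20853381]), 'tool_rot': array([-3.14049086e+00,  4.98166896e-05,  3.49777190e-01]), 'force': array([-0.24420628,  0.41777189, -0.00198236]), 'moment': array([-0.0030762 , -0.0339764 , -0.02238563]), 'finger_force': 0.0, 'grip_width': 0.08553170438060803}
{'vfov': 54.8210634161333, 'cx': 319.3423882683892, 'cy': 243.78163317502907, 'dist_coeffs': array([-0.03350665,  0.        ,  0.        ,  0.        ,  0.        ]), 'eye': array([ 0.40981345, -0.09852086,  1.12115279]), 'attitude': array([-3.00263919, -0.0141401 , -1.5876584 ])}
{'vfov': 48.77608722758394, 'cx': 318.35814091639907, 'cy': 257.43075193642267, 'dist_coeffs': array([0.02979631, 0.        , 0.        , 0.        , 0.        ]), 'eye': array([0.51776781, 1.02895427, 1.11846236]), 'attitude': array([-2.28338754e+00,  2.94698495e-03, -3.10109205e+00])}
```

View pics/top0.png

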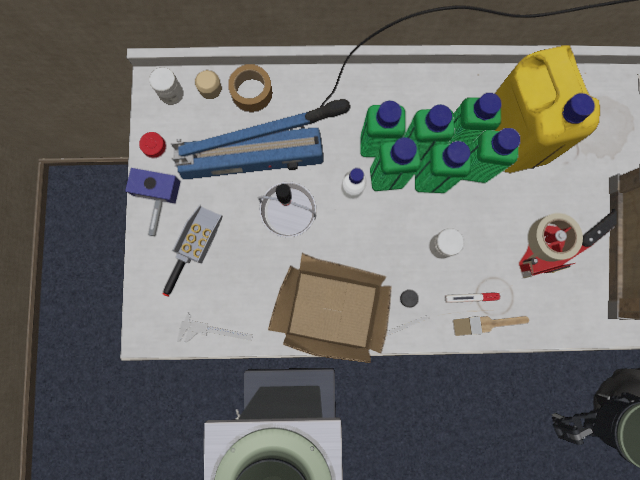

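View pics/side0.png

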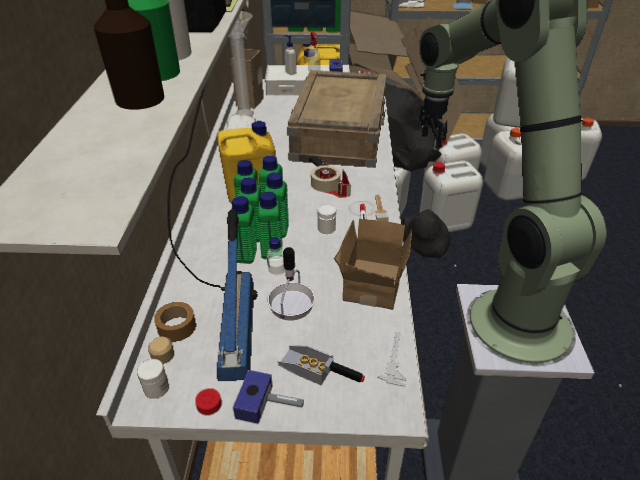

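Top view: robot at the bottom, scoop (nuts inside) at about (198,235) with its handle end at (167,293), balance at (288,208), carton at (333,310). The side view agrees: scoop (310,362), balance (290,290). Next I measure both in enlarged crops.

```bash
python3 - <<'E'
from h import *
t=cv2.imread("pics/top0.png");s=cv2.imread("pics/side0.png")
a=cv2.resize(t[170:310,150:330],None,fx=4.4,fy=4.4*0.5*0+2.14*2/1.0*1.0,interpolation=cv2.INTER_CUBIC) if 0 else cv2.resize(t[175:305,155:325],(680,520)[:2] if 0 else (510,390),interpolation=cv2.INTER_CUBIC)
a=cv2.resize(t[175:305,155:325],(392,300),interpolation=cv2.INTER_CUBIC)
b=cv2.resize(s[240:395,265:385],(464,600),interpolation=cv2.INTER_CUBIC)
c=np.zeros((600,800,3),np.uint8); c[:300,:336]=cv2.resize(t[175:305,155:325],(336,257+43) if 0 else (336,300)); 
c[:300,:336]=cv2.resize(t[195:300,155:225][:, :],(336,300),interpolation=cv2.INTER_CUBIC) if 0 else c[:300,:336]
# two top crops at x4: scoop (155..239,200..300 ) and pan (245..329,165..265->150 rows max)
c[:]=0
c[:400,:280]=cv2.resize(t[200:300,155:225],None,fx=4,fy=4,interpolation=cv2.INTER_CUBIC)
c[:320,280:536]=cv2.resize(t[170:250,256:320],None,fx=4,fy=4,interpolation=cv2.INTER_CUBIC)
c[:320,540:740]=cv2.resize(s[240:320,265:315],None,fx=4,fy=4,interpolation=cv2.INTER_CUBIC)
c[400:600,280:680]=cv2.resize(s[337:387,270:370],None,fx=4,fy=4,interpolation=cv2.INTER_CUBIC)
cv2.imwrite("pics/c1.png",c)
P=np.load("top0.npy")
def reg(u0,u1,v0,v1,z0,z1):
    q=P[v0:v1,u0:u1].reshape(-1,3); q=q[(q[:,2]>z0)&(q[:,2]<z1)]; return q
q=reg(155,228,200,300,.028,.09); print("scoop pts",len(q))
im=t
bl=P[250:300,155:195].reshape(-1,3); bc=t[250:300,155:195].reshape(-1,3).max(1)<60
h=bl[bc&(bl[:,2]>.03)]; m=np.median(h,0); print("handle",len(h),h.mean(0),h.min(0),h.max(0))
w=np.linalg.svd(h[:,:2]-h[:,:2].mean(0))[2][0]; print("dir",w,np.degrees(np.arctan2(*w[::-1])))
q=reg(256,320,165,240,.15,.3); print("sleeve",len(q),np.median(q,0),q.min(0),q.max(0))
q=reg(256,320,165,240,.2,.3); print("sleeve top",len(q),q.mean(0))
q=reg(256,320,175,245,.022,.045); print("rim",len(q),q.min(0),q.max(0))
(c_,r)=cv2.minEnclosingCircle(q[:,:2].astype(np.float32)); print(c_,r)
q=reg(256,320,175,245,.05,.13); print("yoke",np.round(q[np.argsort(q[:,1])],3)[::max(1,len(q)//25)].tolist())
q=reg(260,400,240,370,.1,.3); print("carton",q.min(0),q.max(0))
q=reg(170,350,95,180,.03,.4); print("sealer",q.min(0),q.max(0))
q=reg(120,185,165,240,.01,.4); print("hammer",q.min(0),q.max(0))
E
```

```text
scoop pts 686
handle 197 [0.48558289 0.21923688 0.05670999] [0.44983678 0.19851742 0.04113116] [0.52499269 0.24127834 0.06478374]
dir [-0.90306293  0.42950827] 154.5636424380199
sleeve 265 [ 0.64153036 -0.04258314  0.2143139 ] [ 0.63167065 -0.05716879  0.15843417] [ 0.66205515 -0.02732821  0.2227255 ]
sleeve top 197 [ 0.64526643 -0.04222506  0.21498233]
rim 442 [ 0.58028659 -0.10773593  0.02205956] [0.71353447 0.02431826 0.04439526]
(0.648124635219574, -0.042453840374946594) 0.06889982521533966
yoke [[0.625, -0.107, 0.051], [0.626, -0.105, 0.059], [0.626, -0.105, 0.085], [0.629, -0.1, 0.09], [0.632, -0.096, 0.098], [0.633, -0.091, 0.105], [0.635, -0.087, 0.108], [0.633, -0.085, 0.107], [0.634, -0.08, 0.11], [0.639, -0.076, 0.109], [0.641, -0.071, 0.112], [0.64, -0.067, 0.115], [0.64, -0.063, 0.115], [0.641, -0.06, 0.112], [0.642, -0.056, 0.118], [0.642, -0.052, 0.12], [0.638, -0.038, 0.115], [0.654, -0.023, 0.117], [0.655, -0.018, 0.113], [0.658, -0.014, 0.112], [0.658, -0.009, 0.111], [0.657, -0.004, 0.108], [0.659, 0.0, 0.108], [0.661, 0.005, 0.107], [0.663, 0.01, 0.101], [0.663, 0.018, 0.092], [0.667, 0.021, 0.087], [0.665, 0.023, 0.082]]
carton [ 0.30013996 -0.2615394   0.10000445] [ 0.52760393 -0.00602508  0.16795011]
sealer [ 0.70179676 -0.18802681  0.03002504] [0.94141722 0.24781475 0.25524789]
hammer [0.5763345  0.20059127 0.01002059] [0.75179149 0.34399225 0.08783575]
```

View pics/c1.png

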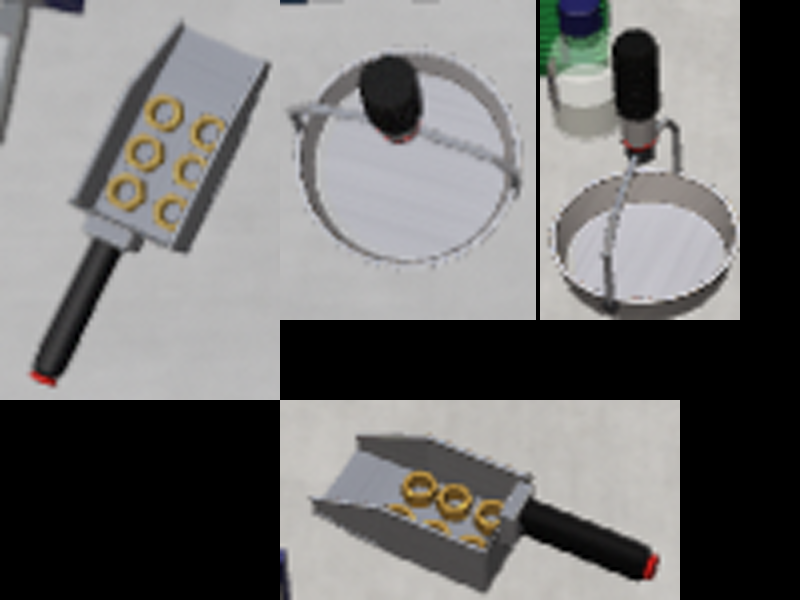

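The crop shows the handle running from (40,375) to (110,240) in its panel. The yoke wires meet the rim at left (295,115) and right (515,185), so the scoop's direction already matches the pan's opening. I'll check against the side camera and work out the first waypoints.

```bash
cat >> h.py <<'E'
def tool(yaw,tilt=0):
    "tool down, x at heading yaw (deg), leaning back (fingers point forward) by tilt deg"
    return R.from_euler('z',yaw,degrees=True)*R.from_euler('x',np.pi)*R.from_euler('y',tilt,degrees=True)
def rel(p,Rt,s=None,n=None):
    s=s or bot.observe(); R0=R.from_matrix(rot(s["tool_rot"])); d=R0.inv().apply(np.array(p)-s["position"]); r=(R0.inv()*Rt).as_rotvec()
    print("d",d.round(4),"r",r.round(3),"rows>=",int(np.ceil(max(np.linalg.norm(d)/.0625,np.linalg.norm(r)/.188))))
E
python3 - <<'E'
from h import *
P=np.load("side0.npy"); t=cv2.imread("pics/side0.png")
bl=P[360:390,325:370].reshape(-1,3); bc=t[360:390,325:370].reshape(-1,3).max(1)<60
h=bl[bc&(bl[:,2]>.03)&(bl[:,2]<.09)]; print("handle",len(h),h.mean(0),h.min(0),h.max(0))
w=np.linalg.svd(h[:,:2]-h[:,:2].mean(0))[2][0]; print("dir",w)
q=P[240:290,280:300].reshape(-1,3); b=t[240:290,280:300].reshape(-1,3).max(1)<50; q=q[b&(q[:,2]>.13)&(q[:,2]<.25)]; print("sleeve",len(q),q.mean(0),q.min(0),q.max(0))
# direct two-view triangulation: handle red end and sleeve top
for a,b in (((165.4,294),(362,378)),):
    e1,d1=ray("top",[a]);e2,d2=ray("side",[b]); A=np.c_[d1[0],-d2[0]]; k=np.linalg.lstsq(A,e2-e1,rcond=None)[0]; print("handle end",e1+k[0]*d1[0],e2+k[1]*d2[0])
print(tool(0,30).as_matrix()[:,2], tool(-25)[()].as_matrix() if 0 else "")
rel([.35,-.45,.36],tool(10)); 
E
```

```text
handle 302 [0.48781196 0.22461892 0.0547539 ] [0.44906588 0.19609597 0.03543771] [0.52769015 0.24582303 0.06686358]
dir [-0.90876296  0.41731269]
sleeve 214 [ 0.64353823 -0.03226817  0.19455039] [ 0.63055625 -0.05320816  0.15867143] [ 0.65829721 -0.023219    0.22047752]
handle end [0.44793417 0.23964237 0.05108198] [0.44646915 0.23978455 0.05107472]
[ 5.00000000e-01 -1.06057524e-16 -8.66025404e-01] 
d [ 0.1746 -0.0821 -0.1514] r [-0.001  0.     0.175] rows>= 4
```

```bash
python3 -m creep '[[0.085,0.02,0,-0.055,0,0,0],[0.085,0.06,-0.02,-0.1,0,0,0.05],[0.085,0.1,-0.045,-0.13,0,0,0.1],[0.085,0.14,-0.065,-0.15,0,0,0.15],[0.085,0.175,-0.082,-0.15,0,0,0.175]]'; python3 - <<'E'
from h import *
print(bot.observe()["qpos"]); rel([.53,-.22,.36],tool(-5,10)); rel([.55,0.,.36],tool(-15,20))
E
```

```text
clock: 0.72
position: [0.3518, -0.4491, 0.3606]
tool_rot: [3.14, -0.001, 0.174]
force: [1.0, -0.1, -0.2]
grip_width: 0.0851
finger_force: 0.0
[ 0.84445214  0.31105142 -0.05670242  1.53294923  0.01799369  1.29591247
 -0.61103213]
d [ 0.2152 -0.1947  0.0005] r [-0.021  0.172  0.261] rows>= 5
d [ 2.730e-01 -4.079e-01  2.000e-04] r [-0.075  0.342  0.432] rows>= 8
```

```bash
python3 -m creep '[[0.085,0.043,-0.039,0,0,0,-0.17],[0.085,0.086,-0.078,0,0,0,-0.34],[0.085,0.129,-0.117,0,0,0,-0.51],[0.085,0.172,-0.156,0,0,0,-0.68],[0.085,0.215,-0.195,0,0,0,-0.85]]'; python3 - <<'E'
from h import *
print(bot.observe()["qpos"]); rel([.53,.08,.36],tool(105,0)); 
E
```

```text
clock: 1.35
position: [0.529, -0.2192, 0.359]
tool_rot: [-3.141, 0.0, 1.03]
force: [1.0, -2.1, -0.2]
grip_width: 0.0852
finger_force: 0.0
[ 0.53302942  0.33195619 -0.33266706  1.5170759   0.11038139  1.3112959
 -0.35183927]
d [ 0.257  -0.1532 -0.001 ] r [-0.     0.    -0.802] rows>= 5
```

```bash
python3 -m creep '[[0.085,0.051,-0.031,0,0,0,-0.17],[0.085,0.103,-0.061,0,0,0,-0.34],[0.085,0.154,-0.092,0,0,0,-0.51],[0.085,0.206,-0.122,0,0,0,-0.66],[0.085,0.257,-0.153,0,0,0,-0.81]]'; python3 - <<'E'
from h import *
print(bot.observe()["qpos"]); rel([.42,.25,.25],tool(155,-40));rel([.42,.25,.25],tool(155,-20)); 
E
```

```text
clock: 1.98
position: [0.5307, 0.0801, 0.359]
tool_rot: [-3.141, 0.0, 1.839]
force: [0.8, -0.3, -0.1]
grip_width: 0.0851
finger_force: 0.0
[ 0.21205923  0.29810951 -0.61391076  1.59624636  0.17648393  1.30340268
 -0.15922577]
d [ 0.1932 -0.0616  0.109 ] r [-0.302 -0.653 -0.829] rows>= 6
d [ 0.1932 -0.0616  0.109 ] r [-0.151 -0.327 -0.857] rows>= 5
```

```bash
python3 -m creep '[[0.085,0.04,-0.012,0.015,-0.03,-0.065,-0.17],[0.085,0.08,-0.025,0.03,-0.06,-0.13,-0.34],[0.085,0.12,-0.037,0.045,-0.09,-0.195,-0.51],[0.085,0.16,-0.05,0.06,-0.12,-0.26,-0.68],[0.085,0.19,-0.06,0.08,-0.15,-0.33,-0.85]]'; python3 - <<'E'
from h import *
print(bot.observe()["qpos"]); rel([.42,.25,.25],tool(155,-40)); 
E
```

```text
clock: 2.6
position: [0.4226, 0.2476, 0.279]
tool_rot: [-3.141, 0.354, 2.701]
force: [0.9, -0.0, -0.2]
grip_width: 0.0847
finger_force: 0.0
[-0.17902983  0.22874677 -0.83502892  1.98264123  0.61189404  1.04448437
 -0.19283381]
d [0.0132 0.0011 0.026 ] r [-0.003 -0.344 -0.004] rows>= 2
```

```bash
python3 -m creep '[[0.085,0.006,0,0.013,0,-0.17,0],[0.085,0.013,0.001,0.026,0,-0.344,0],[0.085,0.013,0.001,0.026,0,-0.39,0]]'; python3 - <<'E'
from h import *
print(bot.observe()["qpos"])
for t in(40,45):
    T=tool(155,-t); g=np.array([.493,.218,.048]); tz=T.as_matrix()[:,2]; print(tz)
    rel(g-.09*tz,T); rel(g+.019*tz,T)
im,_=grab_frame("wrist"); cv2.imwrite("pics/w1.png",im)
E
```

```text
clock: 2.98
position: [0.42, 0.2492, 0.2493]
tool_rot: [-3.139, 0.745, 2.699]
force: [0.8, 0.3, 0.2]
grip_width: 0.0852
finger_force: 0.0
[-0.53552708  0.33901425 -0.78041907  2.16540913  1.06637726  1.22089945
 -0.83242721]
[ 0.58256342 -0.27165378 -0.76604444]
d [0.0739 0.003  0.1118] r [-0.007  0.047 -0.005] rows>= 3
d [0.079  0.0037 0.2207] r [-0.007  0.047 -0.005] rows>= 4
[ 0.64085638 -0.29883624 -0.70710678]
d [0.0818 0.0029 0.1118] r [-0.007 -0.041 -0.005] rows>= 3
d [0.0774 0.0037 0.2207] r [-0.007 -0.041 -0.005] rows>= 4
```

View pics/w1.png

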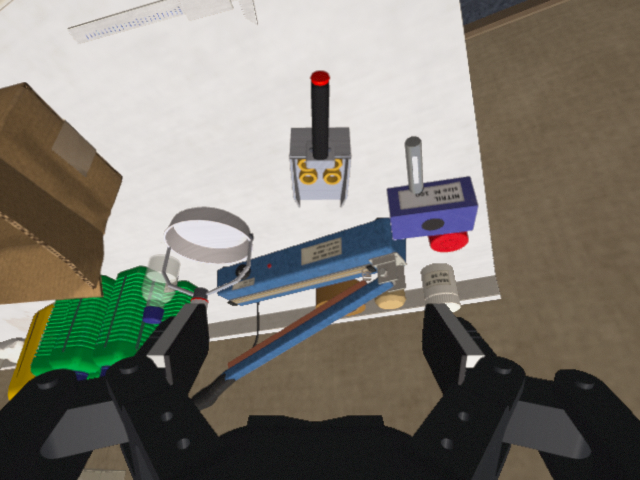

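Wrist view: the handle lies straight up the middle (320,70)–(320,155), parallel to the fingers, with nothing in the way. Going in.

```bash
python3 -m creep '[[0.085,0.026,0.001,0.04,-0.007,0,-0.005],[0.085,0.052,0.002,0.08,-0.007,0,-0.005],[0.085,0.078,0.003,0.12,-0.007,0,-0.005],[0.085,0.078,0.003,0.15,-0.007,0,-0.005],[0.085,0.078,0.003,0.165,-0.007,0,-0.005]]'; python3 - <<'E'
from h import *
s=bot.observe();print(s["qpos"])
R0=R.from_matrix(rot(s["tool_rot"])); tz=R0.as_matrix()[:,2]
g=np.array([.493,.218,.048]); rel(g+.019*tz,R0); print("cam rel tool",R0.inv().apply(np.array(calibration("wrist")["eye"])-s["position"]))
im,P=cloud("wrist"); 
m=(im.max(2)<60)&(P[:,:,2]>.03)&(P[:,:,2]<.075)&(P[:,:,1]>.17)&(P[:,:,1]<.26)&(P[:,:,0]<.56)&(P[:,:,0]>.42)
h=P[m]; print(len(h),h.mean(0),h.min(0),h.max(0)); cv2.imwrite("pics/w2.png",im)
E
```

```text
clock: 3.65
position: [0.4713, 0.2265, 0.0747]
tool_rot: [-3.14, 0.74, 2.701]
force: [-0.6, 0.0, -0.2]
grip_width: 0.0847
finger_force: 0.0
[-0.56246495  0.71323437 -0.62234212  2.24703464  1.4893853   1.1354086
 -1.22884895]
d [0.0009 0.0016 0.0544] r [0. 0. 0.] rows>= 1
cam rel tool [ 0.07314627  0.00039893 -0.16377606]
2280 [0.47819802 0.22645999 0.05773796] [0.44742439 0.19458169 0.03054332] [0.52911801 0.24523557 0.05994671]
```

```bash
python3 -m creep '[[0.085,0.001,0,0.03,0,0,0],[0.085,0.001,0,0.054,0,0,0],[0,0.001,0,0.054,0,0,0],[0,0.001,0,0.054,0,0,0],[0,0.001,0,0.054,0,0,0]]' 100;python3 -m creep '[[0,0,0,0,0,0,0],[0,0,0,0,0,0,0]]'; python3 - <<'E'
from h import *
s=bot.observe();print(s["qpos"],s["position"],s["tool_rot"])
E
```

```text
clock: 4.32
position: [0.503, 0.2133, 0.0364]
tool_rot: [3.139, 0.742, 2.701]
force: [0.5, 0.1, -0.6]
grip_width: 0.0317
finger_force: 0.0
clock: 4.58
position: [0.5031, 0.2131, 0.0359]
tool_rot: [3.139, 0.742, 2.701]
force: [-4.3, 2.3, 8.0]
grip_width: 0.0129
finger_force: 97.7
[-0.52388557  0.80164526 -0.56786816  2.22521968  1.61830635  1.11420154
 -1.27083705] [0.50309445 0.21313563 0.03594592] [3.13929725 0.74187582 2.7014789 ]
```

```bash
cat >> h.py <<'E'
import os
def save_scoop():
    s=bot.observe(); R0=R.from_matrix(rot(s["tool_rot"])); g=s["position"]-.019*R0.as_matrix()[:,2]
    S=R.from_euler('z',-25.2,degrees=True); o=g-S.apply([-.093,0,g[2]])
    np.savez("ts.npz",q=(R0.inv()*S).as_quat(),t=R0.inv().apply(o-s["position"])); print("origin",o)
def scoop_now():
    k=np.load("ts.npz"); s=bot.observe(); R0=R.from_matrix(rot(s["tool_rot"])); S=R0*R.from_quat(k["q"]); o=s["position"]+R0.apply(k["t"])
    print("lip",(o+S.apply([.08,0,.006])).round(4),"euler",S.as_euler('ZYX',degrees=True).round(1),"o",o.round(4)); return o,S
def rel_lip(lip,yaw,nose):
    k=np.load("ts.npz"); S=R.from_euler('ZY',[yaw,nose],degrees=True); o=np.array(lip)-S.apply([.08,0,.006]); T=S*R.from_quat(k["q"]).inv()
    p=o-T.apply(k["t"]); print("nose",nose,"tcp",p.round(3),end=" "); rel(p,T)
E
python3 - <<'E'
from h import *
save_scoop(); scoop_now(); s=bot.observe(); rel(s["position"]+[0,0,.14],R.from_matrix(rot(s["tool_rot"])))
E
```

```text
origin [0.57561045 0.17896812 0.        ]
lip [0.648  0.1449 0.006 ] euler [-25.2   0.    0. ] o [0.5756 0.179  0.    ]
d [-0.0946  0.0002 -0.1032] r [0. 0. 0.] rows>= 3
```

```bash
python3 -m creep '[[0,-0.009,0,-0.010,0,0,0],[0,-0.027,0,-0.03,0,0,0],[0,-0.05,0,-0.055,0,0,0],[0,-0.075,0,-0.081,0,0,0],[0,-0.095,0,-0.103,0,0,0]]'; python3 - <<'E'
from h import *
print(atz("top",[(200.5,205),(222.5,216)],.018).mean(0)); scoop_now(); print(bot.observe()["qpos"])
lp=np.array([.647,-.042,0])-.030*np.array([np.cos(np.radians(-32)),np.sin(np.radians(-32)),0])
for b,y,n in((.06,-28,0),(.03,-32,0),(0.0,-32,15)):
    rel_lip(lp+[-b*.85,b*.53,.15],y,n)
im,_=grab_frame("side"); cv2.imwrite("pics/s2.png",cv2.resize(im[200:400,230:450],(660,600)))
E
```

```text
clock: 5.2
position: [0.5033, 0.2121, 0.1775]
tool_rot: [3.139, 0.741, 2.701]
force: [-0.9, 0.4, -2.9]
grip_width: 0.0127
finger_force: 98.2
[0.64934271 0.14382903 0.018     ]
lip [0.6481 0.1437 0.1475] euler [-25.2   0.   -0. ] o [0.5757 0.1778 0.1415]
[-0.45130021  0.48431391 -0.64446787  2.18773038  1.31812721  1.07528661
 -0.90103681]
nose 0 tcp [0.429 0.081 0.18 ] d [ 0.0065 -0.1502 -0.0096] r [ 0.032 -0.     0.036] rows>= 3
nose 0 tcp [0.46  0.075 0.18 ] d [-0.0162 -0.1426  0.0112] r [ 0.08  -0.001  0.087] rows>= 3
nose 15 tcp [0.497 0.052 0.22 ] d [-0.0752 -0.1477  0.0104] r [0.068 0.261 0.097] rows>= 3
```

View pics/s2.png

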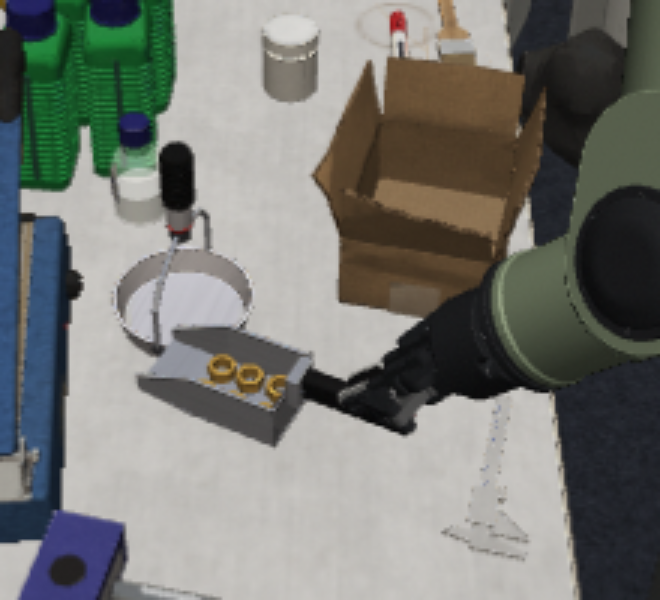

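Side crop: the scoop is held level at about (230,385) with the nuts inside, and its lip is clear of the pan. I'll move to a point behind the pan, on the pouring line.

```bash
python3 -m creep '[[0,0.001,-0.02,-0.002,0.006,0,0.007],[0,0.002,-0.055,-0.004,0.012,0,0.014],[0,0.004,-0.095,-0.006,0.02,0,0.022],[0,0.005,-0.13,-0.009,0.027,0,0.03],[0,0.0065,-0.15,-0.0096,0.032,0,0.036]]'; python3 - <<'E'
from h import *
scoop_now(); print(bot.observe()["qpos"])
lp=np.array([.647,-.042,0])-.030*np.array([np.cos(np.radians(-32)),np.sin(np.radians(-32)),0])
for b,z,y,n in((.06,.13,-32,15),(.02,.08,-32,18),(0.0,.047,-32,20),(0.0,.047,-32,30),(0.0,.047,-32,45),(0.0,.047,-32,60)):
    rel_lip(lp+[-b*.85,b*.53,z],y,n)
E
```

```text
clock: 5.88
position: [0.4405, 0.106, 0.167]
tool_rot: [-3.072, 0.738, 2.719]
force: [0.3, 0.4, -3.1]
grip_width: 0.0127
finger_force: 98.3
lip [0.5825 0.0319 0.1367] euler [-27.    0.1  -3. ] o [0.511  0.068  0.1309]
[-0.07275609  0.51768856 -1.07257336  2.41380427  1.36986374  1.24444485
 -1.02322235]
nose 15 tcp [0.446 0.084 0.2  ] d [-0.0329 -0.0192 -0.0139] r [0.007 0.261 0.103] rows>= 2
nose 18 tcp [0.483 0.06  0.158] d [-0.0366 -0.0209  0.0471] r [0.004 0.314 0.104] rows>= 2
nose 20 tcp [0.503 0.048 0.13 ] d [-0.0345 -0.0215  0.0832] r [0.003 0.349 0.104] rows>= 2
nose 30 tcp [0.517 0.039 0.153] d [-0.0621 -0.0241  0.0773] r [-0.006  0.523  0.105] rows>= 3
nose 45 tcp [0.543 0.023 0.181] d [-0.1044 -0.0284  0.0777] r [-0.02   0.785  0.105] rows>= 5
nose 60 tcp [0.576 0.003 0.201] d [-0.1452 -0.0328  0.0891] r [-0.034  1.046  0.104] rows>= 6
```

```bash
python3 -m creep '[[0,-0.008,-0.005,-0.003,0.002,0.08,0.02],[0,-0.018,-0.01,-0.008,0.005,0.16,0.05],[0,-0.026,-0.015,-0.012,0.006,0.22,0.08],[0,-0.033,-0.019,-0.014,0.007,0.261,0.103]]'; python3 - <<'E'
from h import *
scoop_now(); print(bot.observe()["qpos"])
lp=np.array([.647,-.042,0])-.030*np.array([np.cos(np.radians(-32)),np.sin(np.radians(-32)),0])
for b,z,y,n in((.06,.13,-32,15),(.02,.08,-32,18),(0.0,.047,-32,20),(0.0,.047,-32,30)):
    rel_lip(lp+[-b*.85,b*.53,z],y,n)
E
```

```text
clock: 6.38
position: [0.4464, 0.0836, 0.2001]
tool_rot: [3.139, 0.478, 2.58]
force: [0.0, -0.7, -2.7]
grip_width: 0.0131
finger_force: 98.2
lip [0.5707 0.0055 0.1294] euler [-32.1  15.1   0. ] o [0.5039 0.0474 0.1445]
[ 0.33324863  0.34016984 -1.17038951  2.27077934  1.04701231  0.94490793
 -0.52919622]
nose 15 tcp [0.446 0.084 0.2  ] d [ 0.0002 -0.0002 -0.0004] r [-0.001 -0.002 -0.002] rows>= 1
nose 18 tcp [0.483 0.06  0.158] d [-0.0193 -0.0002  0.0575] r [-0.001  0.05  -0.002] rows>= 1
nose 20 tcp [0.503 0.048 0.13 ] d [-0.0267 -0.0002  0.0929] r [-0.001  0.085 -0.002] rows>= 2
nose 30 tcp [0.517 0.039 0.153] d [-0.052  -0.0001  0.08  ] r [-0.     0.26  -0.002] rows>= 2
```

```bash
python3 -m creep '[[0,-0.007,0,0.02,0,0.02,0],[0,-0.014,0,0.042,0,0.04,0],[0,-0.021,0,0.065,0,0.06,0],[0,-0.025,0,0.083,0,0.075,0],[0,-0.0267,0,0.091,0,0.085,0]]'; python3 - <<'E'
from h import *
scoop_now(); print(bot.observe()["qpos"])
im,_=grab_frame("side"); cv2.imwrite("pics/s3.png",cv2.resize(im[200:350,250:400],(600,600)))
lp=np.array([.647,-.042,0])-.030*np.array([np.cos(np.radians(-32)),np.sin(np.radians(-32)),0])
for n in (30,40,50,62): rel_lip(lp+[0,0,.047],-32,n)
E
```

```text
clock: 7.0
position: [0.5018, 0.0491, 0.1302]
tool_rot: [3.141, 0.392, 2.582]
force: [0.5, 1.2, -1.7]
grip_width: 0.0128
finger_force: 98.2
lip [ 0.6206 -0.0254  0.0472] euler [-32.1  20.   -0.1] o [0.5552 0.0156 0.069 ]
[ 0.37015694  0.54700204 -1.04375283  2.20820315  1.21123283  0.89176574
 -0.48511636]
nose 30 tcp [0.517 0.039 0.153] d [-0.0248 -0.0002 -0.0147] r [-0.002  0.174 -0.001] rows>= 1
nose 40 tcp [0.534 0.029 0.173] d [-0.0511 -0.0001 -0.0253] r [-0.001  0.348 -0.   ] rows>= 2
nose 50 tcp [0.554 0.016 0.189] d [-0.0789 -0.0001 -0.0312] r [-0.001  0.523 -0.   ] rows>= 3
nose 62 tcp [ 0.58  -0.     0.202] d [-1.13e-01 -1.00e-04 -3.18e-02] r [-0.001  0.732  0.   ] rows>= 4
```

View pics/s3.png

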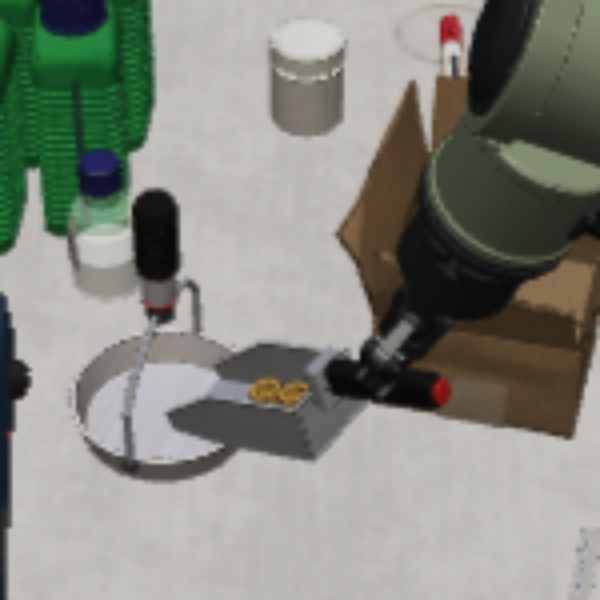

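Side crop: the lip is inside the pan at about (175,410), the wire is clear, and the nuts are still in the tray. Pouring gently.

```bash
python3 -m creep '[[0,-0.010,0,-0.0062,0,0.07,0],[0,-0.020,0,-0.0118,0,0.14,0],[0,-0.030,0,-0.0172,0,0.21,0],[0,-0.0405,0,-0.0215,0,0.28,0],[0,-0.0511,0,-0.0253,0,0.348,0]]'; python3 -m creep '[[0,0,0,0,0,0,0],[0,0,0,0,0,0,0]]'; python3 - <<'E'
from h import *
scoop_now(); print(bot.observe()["qpos"])
lp=np.array([.647,-.042,0])-.030*np.array([np.cos(np.radians(-32)),np.sin(np.radians(-32)),0])
for n in (50,56,62,66): rel_lip(lp+[0,0,.047],-32,n)
E
```

```text
clock: 7.68
position: [0.5337, 0.0299, 0.1748]
tool_rot: [3.14, 0.044, 2.584]
force: [-0.3, 0.4, -4.3]
grip_width: 0.0131
finger_force: 98.1
clock: 7.92
position: [0.5332, 0.0301, 0.1737]
tool_rot: [3.14, 0.046, 2.584]
force: [-1.0, 0.6, -2.8]
grip_width: 0.013
finger_force: 98.2
lip [ 0.6212 -0.0249  0.0481] euler [-32.   39.9  -0.1] o [0.5658 0.0097 0.0948]
[ 0.6249154   0.66121984 -1.17471657  1.87205683  0.7434124   1.08289697
  0.166265  ]
nose 50 tcp [0.554 0.016 0.189] d [-0.0254 -0.0008 -0.014 ] r [-0.001  0.177  0.002] rows>= 1
nose 56 tcp [0.567 0.008 0.197] d [-0.041  -0.0008 -0.0209] r [-0.001  0.282  0.002] rows>= 2
nose 62 tcp [ 0.58  -0.     0.202] d [-0.0573 -0.0009 -0.0261] r [-0.001  0.387  0.002] rows>= 3
nose 66 tcp [ 0.59  -0.006  0.205] d [-0.0684 -0.0009 -0.0286] r [-0.001  0.456  0.002] rows>= 3
```

```bash
python3 -m creep '[[0,-0.0125,-0.0004,-0.0075,0,0.09,0],[0,-0.0254,-0.0008,-0.014,0,0.177,0],[0,-0.041,-0.0008,-0.0209,0,0.282,0.001],[0,-0.0573,-0.0009,-0.0261,0,0.387,0.002],[0,-0.0573,-0.0009,-0.0261,0,0.387,0.002]]'; python3 -m creep '[[0,0,0,0,0,0,0],[0,0,0,0,0,0,0],[0,0,0,0,0,0,0],[0,0,0,0,0,0,0]]'; python3 - <<'E'
from h import *
scoop_now(); print(bot.observe()["qpos"])
im,_=grab_frame("side"); t,_=grab_frame("top"); cv2.imwrite("pics/s4.png",np.hstack([cv2.resize(im[220:340,250:350],(500,600)),cv2.resize(t[160:280,230:290],(300,600))]))
lp=np.array([.647,-.042,0])-.030*np.array([np.cos(np.radians(-32)),np.sin(np.radians(-32)),0])
rel_lip(lp+[0,0,.05],-32,68)
E
```

```text
clock: 8.55
position: [0.5817, -0.0013, 0.2014]
tool_rot: [3.141, -0.343, 2.58]
force: [0.3, 1.2, -2.4]
grip_width: 0.0126
finger_force: 98.3
clock: 9.05
position: [0.5808, -0.0008, 0.2025]
tool_rot: [3.14, -0.341, 2.582]
force: [-0.2, 0.3, -2.3]
grip_width: 0.0131
finger_force: 98.3
lip [ 0.6219 -0.0268  0.047 ] euler [-32.1  62.   -0.1] o [ 0.5856 -0.004   0.1148]
[ 0.62376895  0.90066182 -1.1636435   1.41989691  0.51994828  1.5084596
  0.48530569]
nose 68 tcp [ 0.594 -0.009  0.21 ] d [-0.0123  0.0003 -0.0122] r [-0.     0.104 -0.001] rows>= 1
```

View pics/s4.png

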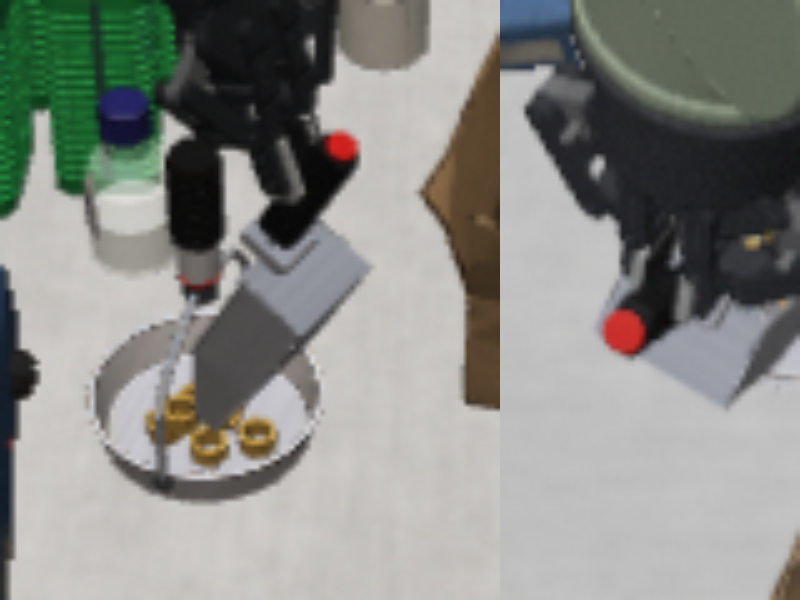

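Side crop: nuts lie in the pan around (160–275,400–445), and the balance stands upright. I'll tip a bit further to be sure, then back out.

```bash
python3 -m creep '[[0,-0.006,0,-0.006,0,0.05,0],[0,-0.0123,0.0003,-0.0122,0,0.104,0],[0,-0.0123,0.0003,-0.0122,0,0.104,0],[0,-0.0123,0.0003,-0.0122,0,0.104,0],[0,-0.0123,0.0003,-0.0122,0,0.104,0]]';  python3 - <<'E'
from h import *
scoop_now()
lp=np.array([.647,-.042,0])-.030*np.array([np.cos(np.radians(-32)),np.sin(np.radians(-32)),0])
for z,n in ((.055,55),(.06,40),(.065,25)): rel_lip(lp+[0,0,z],-32,n)
rel_lip(lp+[-.05,.03,.12],-32,15)
E
```

```text
clock: 9.78
position: [0.594, -0.0087, 0.2099]
tool_rot: [3.14, -0.445, 2.582]
force: [-0.1, -0.0, -1.6]
grip_width: 0.0131
finger_force: 98.3
lip [ 0.6213 -0.0259  0.0502] euler [-32.1  68.   -0.1] o [ 0.5911 -0.007   0.1221]
nose 55 tcp [0.564 0.01  0.203] d [ 0.0285 -0.0002  0.0208] r [-0.001 -0.227 -0.001] rows>= 2
nose 40 tcp [0.534 0.029 0.186] d [ 0.0536 -0.0002  0.0521] r [-0.001 -0.489 -0.001] rows>= 3
nose 25 tcp [0.509 0.044 0.16 ] d [ 0.0686 -0.0003  0.0882] r [-0.001 -0.75  -0.002] rows>= 4
nose 15 tcp [0.447 0.082 0.19 ] d [ 0.1475 -0.0014  0.0919] r [-0.001 -0.925 -0.002] rows>= 5
```

```bash
python3 -m creep '[[0,0.0145,0,0.0095,0,-0.115,0],[0,0.0285,0,0.0208,0,-0.227,0],[0,0.0415,0,0.036,0,-0.36,0],[0,0.0536,0,0.0521,0,-0.489,0],[0,0.062,0,0.070,0,-0.62,-0.001]]';  python3 - <<'E'
from h import *
scoop_now()
lp=np.array([.647,-.042,0])-.030*np.array([np.cos(np.radians(-32)),np.sin(np.radians(-32)),0])
rel_lip(lp+[-.01,.006,.075],-32,22)
rel_lip(lp+[-.05,.03,.12],-32,15)
im,P=cloud("side"); np.save("s5.npy",P); cv2.imwrite("pics/s5f.png",im); 
rel_lip([.5707,.0055,.13],-32,15)
E
```

```text
clock: 10.4
position: [0.5205, 0.0372, 0.1735]
tool_rot: [3.139, 0.179, 2.582]
force: [0.9, 1.7, -2.4]
grip_width: 0.013
finger_force: 98.4
lip [ 0.6218 -0.0261  0.0627] euler [-32.   32.3   0. ] o [0.5617 0.0115 0.1004]
nose 22 tcp [0.495 0.053 0.163] d [ 0.0311 -0.0004  0.0053] r [ 0.001 -0.179 -0.001] rows>= 1
nose 15 tcp [0.447 0.082 0.19 ] d [ 0.0816 -0.0011 -0.0319] r [ 0.001 -0.301 -0.001] rows>= 2
nose 15 tcp [0.446 0.083 0.2  ] d [ 0.0763  0.0007 -0.0429] r [ 0.    -0.297  0.005] rows>= 2
```

```bash
python3 -m creep '[[0,0.015,0,0.003,0,-0.09,0],[0,0.031,0,0.0053,0,-0.179,0],[0,0.050,0,-0.012,0,-0.23,0],[0,0.070,0,-0.035,0,-0.28,0],[0,0.0763,0.0007,-0.0429,0,-0.297,0.005]]';  python3 - <<'E'
from h import *
scoop_now()
rel_lip([.62,.09,.14],-28,10)
rel_lip([.648,.144,.13],-25.2,2)
E
```

```text
clock: 11.08
position: [0.4509, 0.0822, 0.2033]
tool_rot: [3.138, 0.474, 2.578]
force: [-0.3, 0.0, -1.2]
grip_width: 0.013
finger_force: 98.3
lip [0.5748 0.004  0.1321] euler [-32.2  15.4   0.1] o [0.5082 0.046  0.1475]
nose 10 tcp [0.485 0.162 0.197] d [ 0.0146  0.0856 -0.0004] r [-0.036 -0.093 -0.065] rows>= 2
nose 2 tcp [0.504 0.212 0.166] d [0.0388 0.1379 0.0231] r [-0.068 -0.232 -0.103] rows>= 3
```

```bash
python3 -m creep '[[0,0.006,0.04,0,-0.018,-0.045,-0.03],[0,0.0146,0.0856,0,-0.036,-0.093,-0.065],[0,0.026,0.112,0.01,-0.05,-0.16,-0.085],[0,0.0388,0.1379,0.0231,-0.068,-0.232,-0.103],[0,0.0388,0.1379,0.0231,-0.068,-0.232,-0.103]]';  python3 - <<'E'
from h import *
scoop_now(); print(bot.observe()["qpos"])
rel_lip([.648,.144,.06],-25.2,0)
rel_lip([.648,.144,.008],-25.2,0)
rel_lip([.648,.144,.0065],-25.2,0)
im,P=cloud("side"); cv2.imwrite("pics/s6.png",cv2.resize(im[240:400,240:400],(600,600)))
E
```

```text
clock: 11.7
position: [0.504, 0.2128, 0.1622]
tool_rot: [3.141, 0.701, 2.704]
force: [0.1, -0.5, -1.3]
grip_width: 0.0132
finger_force: 98.4
lip [0.6478 0.1453 0.1258] euler [-25.1   2.3  -0.1] o [0.5752 0.1793 0.1231]
[-0.19434091  0.61145335 -0.9733343   2.17119588  1.38754863  1.23845302
 -0.90572833]
nose 0 tcp [0.503 0.212 0.09 ] d [ 0.0471 -0.0009  0.0548] r [-0.    -0.04   0.002] rows>= 2
nose 0 tcp [0.503 0.212 0.038] d [ 0.0807 -0.0009  0.0946] r [-0.    -0.04   0.002] rows>= 2
nose 0 tcp [0.503 0.212 0.036] d [ 0.0816 -0.0009  0.0957] r [-0.    -0.04   0.002] rows>= 3
```

View pics/s6.png

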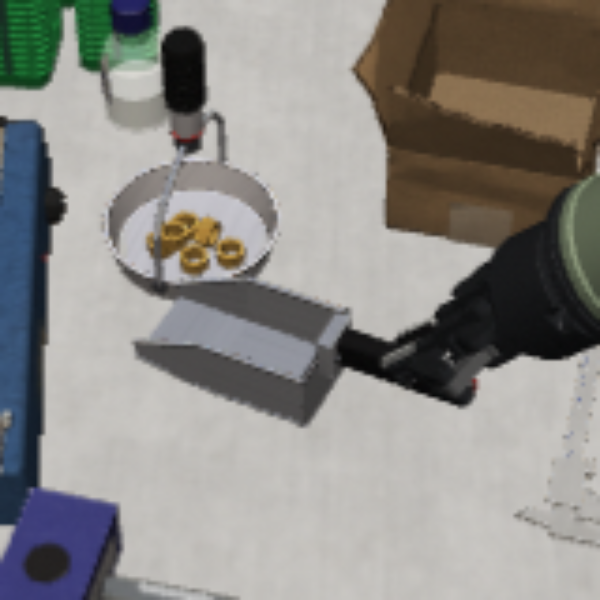

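The scoop is empty and all six nuts lie in the pan around (150–245,215–270). I'll set the scoop down.

```bash
python3 -m creep '[[0,0.0235,0,0.0274,0,-0.02,0],[0,0.0471,-0.0009,0.0548,0,-0.04,0.002],[0,0.065,-0.0009,0.076,0,-0.04,0.002],[0,0.076,-0.0009,0.089,0,-0.04,0.002],[0,0.0805,-0.0009,0.0945,0,-0.04,0.002]]'; python3 -m creep '[[0,0,0,0,0,0,0]]';  python3 - <<'E'
from h import *
scoop_now()
rel_lip([.648,.144,.006],-25.2,0)
E
```

```text
clock: 12.38
position: [0.5051, 0.209, 0.04]
tool_rot: [3.138, 0.743, 2.694]
force: [0.0, -0.0, -0.9]
grip_width: 0.0131
finger_force: 98.2
clock: 12.5
position: [0.5051, 0.2096, 0.0407]
tool_rot: [3.137, 0.744, 2.694]
force: [0.4, 0.3, -1.3]
grip_width: 0.0129
finger_force: 98.3
lip [0.6497 0.1406 0.0111] euler [-25.5  -0.1   0.1] o [0.5775 0.1751 0.0049]
nose 0 tcp [0.503 0.212 0.036] d [0.0054 0.0015 0.0015] r [-0.002  0.002 -0.005] rows>= 1
```

```bash
python3 -m creep '[[0,0.002,0,0.0022,0,0,0],[0,0.002,0,0.0022,0,0,0],[0,0.0030,0,0.0032,0,0,0],[0,0.0030,0,0.0032,0,0,0]]';  python3 - <<'E'
from h import *
scoop_now()
E
```

```text
clock: 13.0
position: [0.5048, 0.2105, 0.0362]
tool_rot: [3.136, 0.744, 2.695]
force: [-0.8, 0.5, 2.5]
grip_width: 0.0129
finger_force: 98.8
lip [0.6496 0.1417 0.0066] euler [-25.4  -0.1   0.1] o [5.773e-01 1.761e-01 4.000e-04]
```

```bash
python3 -m creep '[[0.03,0,0,0,0,0,0],[0.06,0,0,0,0,0,0],[0.085,0,0,0,0,0,0],[0.085,0,0,0,0,0,0],[0.085,0,0,0,0,0,0]]'; python3 -m creep '[[0.085,0,0,-0.02,0,0,0],[0.085,0,0,-0.06,0,0,0],[0.085,0,0,-0.11,0,0,0],[0.085,-0.02,0,-0.16,0,0,0],[0.085,-0.05,0,-0.2,0,0,0]]'; python3 - <<'E'
from h import *
s=bot.observe(); print(s["qpos"])
rel([.45,.2,.34],tool(155,-15)); rel([.60,.03,.38],tool(130)); 
im,_=grab_frame("side"); cv2.imwrite("pics/s7.png",cv2.resize(im[240:400,240:400],(600,600)))
_,P=cloud("top"); q=P[150:250,250:330].reshape(-1,3); q=q[(q[:,2]>.2)&(q[:,2]<.25)]; print(len(q),q.mean(0) if len(q) else 0, q.min(0) if len(q) else 0,q.max(0) if len(q) else 0)
_,P=cloud("side"); q=P[230:300,270:310].reshape(-1,3); q=q[(q[:,2]>.14)&(q[:,2]<.235)&(q[:,0]<.69)]; print(len(q),q.mean(0),q.min(0),q.max(0))
E
```

```text
clock: 13.62
position: [0.5047, 0.2103, 0.0359]
tool_rot: [3.136, 0.744, 2.696]
force: [-0.7, 0.9, -0.3]
grip_width: 0.0849
finger_force: 0.0
clock: 14.25
position: [0.414, 0.2529, 0.2183]
tool_rot: [3.137, 0.743, 2.699]
force: [1.5, -0.2, -0.2]
grip_width: 0.0848
finger_force: 0.0
[-0.3463504   0.50797685 -1.08677799  2.19097107  1.18598025  1.3809084
 -0.98784884]
d [-0.123  -0.0321 -0.0524] r [ 0.001  0.482 -0.005] rows>= 3
d [-0.3035 -0.1219  0.0588] r [0.164 0.731 0.411] rows>= 6
197 [ 0.64530609 -0.04213574  0.21486695] [ 0.63178128 -0.05626803  0.20053752] [ 0.66257498 -0.02719312  0.22194309]
278 [ 0.6427598  -0.03336889  0.18858944] [ 0.628502   -0.05767789  0.14052113] [ 0.65950049 -0.02086102  0.22175897]
```

View pics/s7.png

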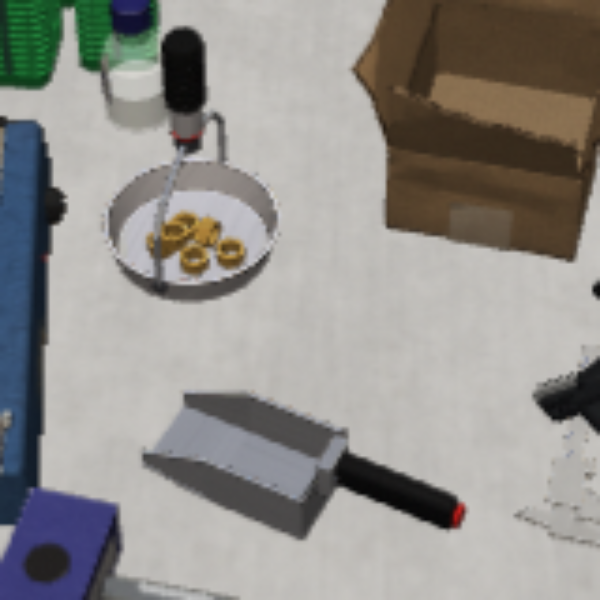

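Side crop: the scoop stands flat on the bench, empty, and the balance hasn't moved. Now to the sleeve.

```bash
python3 -m creep '[[0.085,-0.04,-0.01,-0.018,0,0.16,0],[0.085,-0.08,-0.02,-0.036,0,0.32,0],[0.085,-0.123,-0.032,-0.0524,0,0.482,0],[0.085,-0.15,-0.04,-0.045,0.03,0.56,0.08],[0.085,-0.18,-0.055,-0.04,0.06,0.63,0.16]]'; python3 - <<'E'
from h import *
s=bot.observe(); print(s["qpos"])
rel([.647,-.042,.34],tool(125)); rel([.647,-.042,.169],tool(125)); 
E
```

```text
clock: 15.02
position: [0.483, 0.1611, 0.3639]
tool_rot: [3.132, 0.158, 2.559]
force: [1.4, 1.6, -0.3]
grip_width: 0.0846
finger_force: 0.0
[ 0.48499268  0.3460172  -1.30113337  1.72113365  0.50438397  1.31481514
  0.06797982]
d [-0.2418 -0.08    0.0621] r [0.04  0.155 0.377] rows>= 5
d [-0.2148 -0.0816  0.2309] r [0.04  0.155 0.377] rows>= 6
```

```bash
python3 -m creep '[[0.085,-0.045,-0.015,0.01,0.01,0.03,0.075],[0.085,-0.095,-0.03,0.02,0.015,0.06,0.15],[0.085,-0.145,-0.047,0.035,0.025,0.09,0.225],[0.085,-0.195,-0.064,0.05,0.03,0.12,0.3],[0.085,-0.2418,-0.08,0.0621,0.04,0.155,0.377]]';python3 -m creep '[[0.085,0,0,0,0,0,0]]'; python3 - <<'E'
from h import *
s=bot.observe(); print(s["qpos"])
rel([.647,-.042,.34],tool(125)); rel([.647,-.042,.169],tool(125)); 
im,P=cloud("wrist"); cv2.imwrite("pics/w3.png",im)
q=P.reshape(-1,3); q=q[(q[:,2]>.16)&(q[:,2]<.235)&(np.hypot(q[:,0]-.647,q[:,1]+.042)<.03)]; print(len(q),q.mean(0),q.min(0),q.max(0))
q=q[q[:,2]>.21]; print(q.mean(0))
E
```

```text
clock: 15.65
position: [0.6475, -0.045, 0.338]
tool_rot: [-3.139, 0.002, 2.176]
force: [0.1, -0.0, 1.4]
grip_width: 0.0851
finger_force: 0.0
clock: 15.78
position: [0.6481, -0.0471, 0.3363]
tool_rot: [-3.138, 0.001, 2.173]
force: [-0.8, 0.3, 0.1]
grip_width: 0.0848
finger_force: 0.0
[ 0.57994635  0.65210947 -1.0676477   1.31641692  0.56433889  1.49137627
  0.16397378]
d [ 0.0049  0.002  -0.0037] r [-0.004  0.001 -0.009] rows>= 1
d [0.005  0.0027 0.1673] r [-0.004  0.001 -0.009] rows>= 3
1374 [ 0.64472932 -0.03827319  0.20854148] [ 0.63158964 -0.05592169  0.16051632] [ 0.66212389 -0.02589121  0.21885492]
[ 0.64632344 -0.04039628  0.21483732]
```

View pics/w3.png

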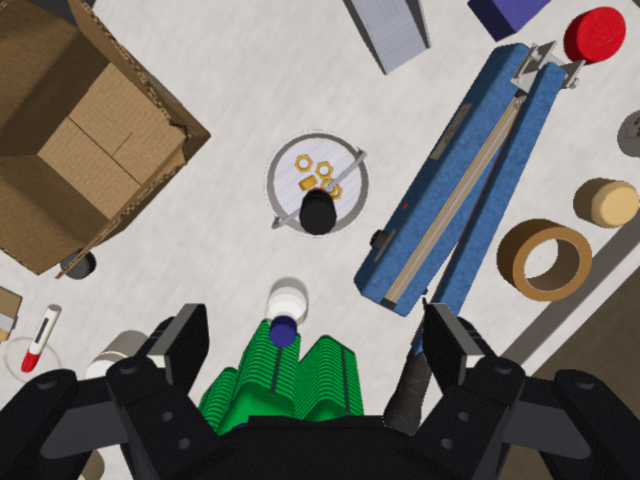

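Wrist view: the sleeve top is at (318,205) between the fingers, all six nuts are in the pan (295–340,160–195), and the sealer is close by on the right. I'll check clearance around the fingers.

```bash
python3 - <<'E'
from h import *
P=np.load("top0.npy").reshape(-1,3); Q=np.load("side0.npy").reshape(-1,3); A=np.vstack([P,Q]); A=A[A[:,2]<.32]
d=A[:,:2]-[.647,-.042]
for r in (.08,.1,.12,.14,.16):
    for b in range(-180,180,45):
        a=np.degrees(np.arctan2(d[:,1],d[:,0])); m=(abs((a-b+180)%360-180)<22.5)&(np.hypot(*d.T)<r)&(np.hypot(*d.T)>.072)&(A[:,2]>.06)
        if m.sum()>2: print(r,b,m.sum(),A[m,2].max().round(3))
E
```

```text
0.12 0 13 0.064
0.14 -180 71 0.165
0.14 -90 4 0.07
0.14 -45 3 0.063
0.14 0 214 0.194
0.14 45 33 0.064
0.16 -180 452 0.168
0.16 -135 88 0.166
0.16 -90 266 0.123
0.16 -45 135 0.218
0.16 0 1437 0.216
0.16 45 327 0.168
```

Nothing taller than 6 cm within 12 cm, so the descent is clear.

```bash
python3 -m creep '[[0.085,0.003,0.001,0.02,0,0,0],[0.085,0.005,0.0025,0.045,0,0,-0.005],[0.085,0.005,0.0025,0.065,0,0,-0.005],[0.085,0.005,0.0025,0.08,0,0,-0.005],[0.085,0.005,0.0025,0.08,0,0,-0.005]]'; python3 - <<'E'
from h import *
print(bot.observe()["qpos"]);rel([.647,-.0415,.169],tool(125))
E
```

```text
clock: 16.45
position: [0.6459, -0.0375, 0.2592]
tool_rot: [-3.14, 0.003, 2.185]
force: [1.3, 0.5, 0.2]
grip_width: 0.0847
finger_force: 0.0
[ 0.57589813  0.70288049 -1.0470931   1.44374302  0.61555468  1.34588551
  0.11068724]
d [-0.0035 -0.0013  0.0902] r [-0.001  0.003  0.004] rows>= 2
```

```bash
python3 -m creep '[[0.085,-0.002,-0.001,0.02,0,0,0],[0.085,-0.0035,-0.0013,0.045,0,0,0],[0.085,-0.0035,-0.0013,0.07,0,0,0],[0.085,-0.0035,-0.0013,0.09,0,0,0],[0.085,-0.0035,-0.0013,0.09,0,0,0]]'; python3 - <<'E'
from h import *
print(bot.observe()["qpos"]);rel([.647,-.0415,.169],tool(125))
im,P=cloud("side"); q=P[230:300,270:310].reshape(-1,3); b=(im[230:300,270:310].reshape(-1,3).max(1)<50); cv2.imwrite("pics/s8.png",cv2.resize(im[220:320,240:340],(600,600)))
E
```

```text
clock: 17.08
position: [0.6469, -0.0415, 0.1688]
tool_rot: [-3.14, 0.003, 2.185]
force: [-0.4, 0.6, 0.3]
grip_width: 0.085
finger_force: 0.0
[ 0.56337446  0.7880096  -0.99685643  1.53988373  0.69651842  1.20086294
  0.0549885 ]
d [-0.      0.0001 -0.0002] r [-0.002  0.003  0.004] rows>= 1
```

View pics/s8.png

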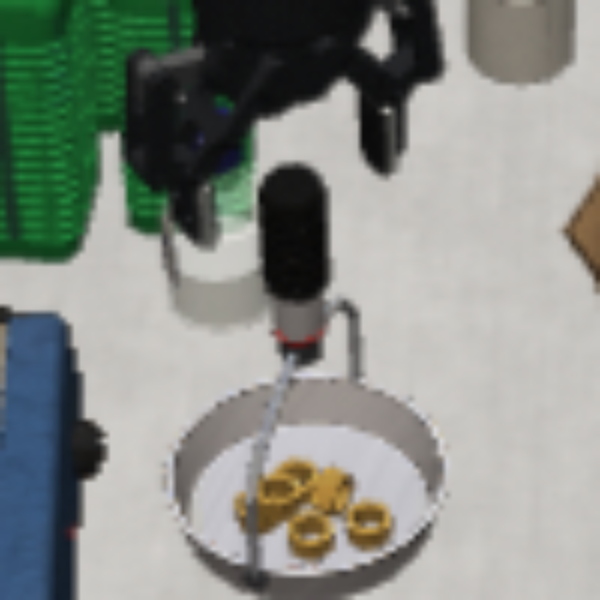

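Side crop: the fingertips at (205,235) and (385,165) straddle the sleeve, which is centred at (293,200). Closing.

```bash
python3 -m creep '[[0.05,0,0,0,0,0,0],[0.035,0,0,0,0,0,0],[0.02,0,0,0,0,0,0],[0.02,0,0,0,0,0,0],[0.0,0,0,0,0,0,0]]' 60; python3 -m creep '[[0,0,0,0,0,0,0],[0,0,0,-0.004,0,0,0],[0,0,0,-0.012,0,0,0],[0,0,0,-0.020,0,0,0],[0,0,0,-0.028,0,0,0]]'
```

```text
clock: 17.75
position: [0.6476, -0.0416, 0.1708]
tool_rot: [-3.142, 0.005, 2.185]
force: [-1.9, -1.0, 8.1]
grip_width: 0.0283
finger_force: 58.9
clock: 18.38
position: [0.6473, -0.0413, 0.1987]
tool_rot: [-3.141, 0.004, 2.185]
force: [0.0, 0.5, -3.0]
grip_width: 0.0285
finger_force: 59.3
```

```bash
python3 -m creep '[[0,0,0,-0.008,0,0,0],[0,0,0,-0.018,0,0,0],[0,0,0,-0.03,0,0,0],[0,0,0,-0.042,0,0,0],[0,0,0,-0.054,0,0,0]]'; python3 -m creep '[[0,0,0,-0.012,0,0,0],[0,0,0,-0.022,0,0,0],[0,0,0,-0.03,0,0,0],[0,0,0,-0.036,0,0,0],[0,0,0,-0.038,0,0,0]]'; python3 -m creep '[[0,0,0,0,0,0,0],[0,0,0,0,0,0,0],[0,0,0,0,0,0,0],[0,0,0,0,0,0,0],[0,0,0,0,0,0,0]]'; python3 - <<'E'
from h import *
s=bot.observe(); print(s)
im,P=cloud("side"); t,T=cloud("top"); w,_=grab_frame("wrist"); cv2.imwrite("pics/s9.png",np.hstack([cv2.resize(im[170:330,240:350],(412,600)),cv2.resize(w[100:400,220:414],(388,600))]))
q=P[200:320,240:340].reshape(-1,3); q=q[(np.hypot(q[:,0]-.647,q[:,1]+.042)<.075)&(q[:,2]>.03)&(q[:,2]<.15)]; print(len(q),q.min(0),q.max(0),np.percentile(q[:,2],[2,10,50]))
E
```

```text
clock: 19.0
position: [0.6473, -0.0411, 0.253]
tool_rot: [-3.141, 0.004, 2.185]
force: [0.2, -0.0, -2.4]
grip_width: 0.0289
finger_force: 59.4
clock: 19.62
position: [0.6472, -0.0409, 0.2903]
tool_rot: [-3.141, 0.004, 2.185]
force: [-0.1, -0.1, -3.4]
grip_width: 0.0285
finger_force: 59.4
clock: 20.25
position: [0.6471, -0.041, 0.2901]
tool_rot: [-3.141, 0.004, 2.185]
force: [0.0, -0.4, -2.5]
grip_width: 0.0286
finger_force: 59.4
{'clock': 20.25, 'qpos': array([ 0.58054005,  0.67985609, -1.05828562,  1.39816173,  0.59391369,
        1.399584  ,  0.1363652 ]), 'qd': array([-0.00045004, -0.00066277, -0.00154148,  0.00040841, -0.00013097,
        0.00039467, -0.00231531]), 'joint_efforts': array([ 5.24983741e-03, -9.66154933e+01, -2.24121577e+01, -3.66699994e+01,
        4.54879319e-02,  1.52146178e-03, -1.86865500e-04]), 'position': array([ 0.64714699, -0.0409678 ,  0.2900638 ]), 'tool_rot': array([-3.14127248,  0.00426884,  2.18512609]), 'force': array([ 0.01210186, -0.35890108, -2.45276232]), 'moment': array([-0.00800683,  0.02768021,  0.04602831]), 'finger_force': 59.37688898295164, 'grip_width': 0.028586336743305123}
1446 [ 0.57596521 -0.11383452  0.08209017] [0.71122575 0.02986419 0.14966162] [0.08737405 0.08981133 0.10222472]
```

View pics/s9.png

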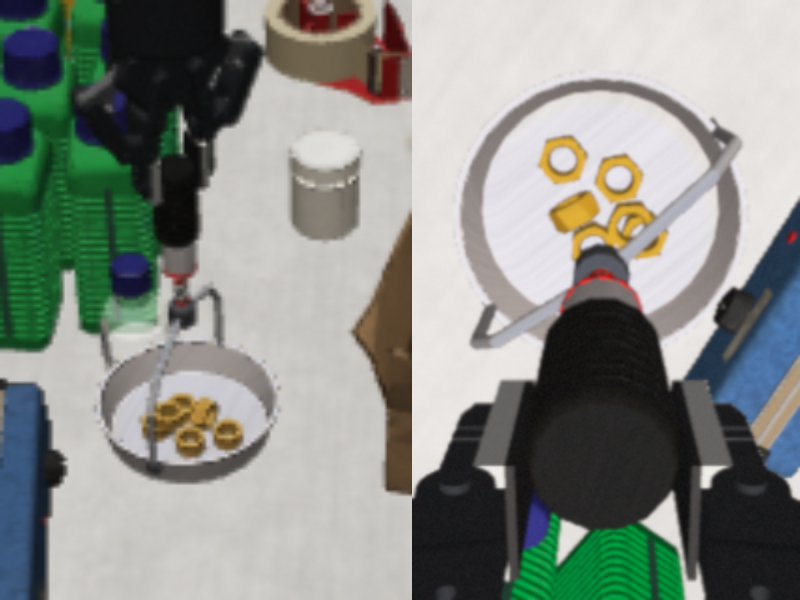

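The pan hangs freely with its underside about 8–9 cm up, level, with all six nuts in it. The arm is still and the load reads 2.5 N, which matches pan plus nuts.

```bash
python3 -c "
from workcell import job
print(job.job_done())"
```

```text
the job is handed in; nothing more can be done
None
```

The job is handed in: all six nuts are in the pan, the empty scoop is level on the bench, and the balance is held by its sleeve with the pan hanging steady about 8.5 cm up, finished at about 20 s of the 72 s allowed.

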